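# Set the hem gauge to its template and hold the cam lever shut

## Task

Slide the flat hem template, by its upright fin, edgewise along the board into the low slotted holder beside the hem gauge until it is fully home, and let go of it. Then take the post on the gauge's cam lever, draw the sliding leg out with the lever still standing open until the leg's pointer is in line with the tooth on the template, and, keeping the leg at that length, swing the lever fully closed along the leg. The worn cam slips on its own, so finish while still gripping the lever post, leg on the mark and lever shut; leave everything else on the board alone.

Things in the scene. Friction and masses are not known exactly. Their poses are not given: they have to be found in the camera images.
- gauge: Hem gauge, fixed on the board: aluminium sleeve 32 wide (x), 165 long (y), top 36 above the board, with a black collar at its mouth. Origin on the board under the sleeve's mouth; +y is the direction in which the leg draws out, parallel to the board; -y lies the sleeve (down to y = -165 mm), +x is the side with the template holder, z up.
- leg_slide (a joint): Sliding leg of the gauge, in m: 0 fully in, growing as it is drawn out along the gauge's +y, up to 0.14. A light spring always pulls it back in (about 1 N when in, 3.5 N at 0.14), also with the lever closed.
- leg: The sliding leg: steel bar 18 x 18 mm in the sleeve with a grey head block 32 x 35 x 38 mm (x, y, height of its top) at its outer end, which carries the pointer and the cam lever. Origin on the gauge's centre line at board level, at the inner face of the block; same axes as the gauge; at leg_slide = 0 it coincides with the gauge's origin.
- leg_pointer (a point): Tip of the steel pointer on the head, which points to the gauge's +x; 29 mm to +x of the leg's centre line, 22 mm above the board, at the same y as the lever's pivot.
- lever (a joint): Cam lever, rad: 0 closed (lying back along the leg, post over its centre line; hard stop), 1.25 fully open (swung to the gauge's -x side; hard stop). In the gauge's frame the post lies at pivot + 60 mm x (-sin(lever), -cos(lever)). It stays where it is left and takes about 1 to 1.5 N at the post to turn; pushing the post to +y with the lever open carries the leg along.
- lever_pivot (a point): Vertical pivot axis of the cam lever, on the head's centre, 40 mm above the board (underside of the lever); it moves with the leg. 17.5 mm to +y of the leg's origin.
- lever_post (a point): Middle of the grip post at the lever's free end, 68 mm above the board: an upright black round post 16 mm in diameter, from 47 to 89 mm above the board, free on all sides. The fingers may pivot round it.
- holder: Low wooden slotted holder, fixed on the board at the gauge's +x side, 73 wide (x), 50 deep (y), 22 high, axes parallel to the gauge's. Origin on the board under the middle of its mouth, which looks to +y (the way the leg draws out); the slot, 49 wide and 10 high from the board up, runs 40 mm to -y up to a stop. Two short guide cheeks flare out about 15 mm in front of the mouth.
- template: Hem template: loose flat aluminium plate 46 wide (x), 110 long (y), 6 thick, 0.16 kg, lying flat on the board. Origin under the plate's middle. Its -y end (55 mm off) goes into the slot. A black upright fin, 12 thick (x), 36 long (y), its top 50 above the underside, stands on it at x = 0, y = +30 mm.
- template_grip (a point): Middle of the template's upright fin, 30 mm above its underside; same axes as the template. The plate's leading end lies 85 mm to -y of this point, the other end 25 mm to +y. Fully home, this point is 45 mm to +y of the holder's origin, x = 0, with the template's axes parallel to the holder's.
- template_mark (a point): Tip of the small pointed tooth on the template's -x edge (towards the leg when home): the length mark. 32 mm to -x and 10 mm to -y of template_grip, 3 mm above the underside; same axes as the template. The leg is at length when leg_pointer has the same y as this tooth, which then lies a few mm from the pointer.
- thimble: White thimble, 20 x 20 x 22 mm; a bystander, to be left alone. Origin at the centre of its underside.
- thread_reel_2: White thread reel, 35 x 35 x 46 mm; a bystander, to be left alone. Origin at the centre of its underside.
- masking_tape: Roll of masking tape, 100 across, 25 high; a bystander, to be left alone. Origin at the centre of its underside.
- collar_stay_0: Small bundle of collar stays lying flat, 12 x 66 x 8 mm; a bystander, to be left alone. Origin at the centre of its underside.
- thread_box: Small cardboard thread box, 45 x 70 x 33 mm; a bystander, to be left alone. Origin at the centre of its underside.
- scissors: Scissors lying flat, 199 x 87 mm; a bystander, to be left alone. Origin at the centre of its underside.
- white_jar: White jar, 70 across, 57 high; a bystander, to be left alone. Origin at the centre of its underside.

How it is judged (in metres and radians):
On the way, in this order (a step that is already met when the one before it is completed fails the run):
1. the template is fully home in the holder's slot and let go (y of template_grip in the frame of holder below 0.05 m and x of template_grip in the frame of holder between -0.004 and 0.004 m and height (world z) of template_grip below 0.036 m and angle between the y axis of template_grip and the y axis of holder, either way round below 0.08 rad and angle between template_grip's own z axis and vertical below 0.1 rad and contact force between the fingers and template below 0.3 N), for 0.2 s.
2. the fingers hold the leg at the template's tooth, lever still open (y of leg_pointer in the frame of template_mark between -0.005 and 0.005 m and value of joint lever above 0.7 rad and contact force between the fingers and leg above 4 N), for 0.2 s.
At the end, for the whole second after the job is handed in: The template is in the slot within 5 mm of its stop, flat, let go; the leg's pointer is within 4 mm of the template's tooth along the gauge, the lever within 0.12 rad of closed, at rest, and the fingers still grip the lever post or leg with more than 4 N (all of step 1 and y of leg_pointer in the frame of template_mark between -0.004 and 0.004 m and value of joint lever below 0.12 rad and contact force between the fingers and leg above 4 N and velocity of joint leg_slide between -0.01 and 0.01 m/s); the arm keeps its last pose, push and grip.
It fails at once if the lever is swung (below 0.6 rad) while the pointer is more than 10 mm off the template's tooth (value of joint lever below 0.6 rad and (y of leg_pointer in the frame of template_mark above 0.01 m or y of leg_pointer in the frame of template_mark below -0.01 m)).
It fails at once if another thing on the board is moved by more than 30 mm (distance of any of thimble, thread_reel_2, masking_tape, collar_stay_0, thread_box, scissors, white_jar from where it was at the start of the episode above 0.03 m).
It also fails if it takes over 67 s, if anything falls off the work surface, if the arm or the gripper's body presses on something with over 40 N, if the wrist force passes 120 N, or if a joint passes its speed limit or range.

## Robot

A 7-joint arm with a two-finger parallel gripper is mounted at the origin on a cart in front of the work surface, level with it; the furniture and walls round the work are solid. World frame = base frame: x ahead of the robot, y to its left, z up, the work surface at z = 0. Lengths are in mm, angles in degrees, forces in N, time in s.
With the tool pointing down it reaches from about 400 to 900 mm from the base axis. Payload 5.5 kg.
Tool frame: the origin (TCP) lies between the finger pads; the fingertips stand 17 mm ahead of it and the grasp point (between the pads) lies 2 mm behind it; z points along the fingers, y is the line along which they close (so a half turn about z gives the same grasp; the last joint's range is limited). The gripper opens to 85 mm and grips with 20 to 120 N. Pads are 22 mm wide; open, the fingers measure 114 mm over their backs; the gripper's body (76 mm by 85 mm) begins 54 mm behind the grasp point. The pads swing forward as they close: fully open they stand 13 mm farther back than shut.
Start: joints at [88.533, 28.699, -24.465, 88.831, 12.651, 65.22, -12.049], TCP at [185.155, -623.071, 217.91] pointing down, gripper open.
Joint ranges: [-164.97, 164.97], [-17.58, 116.51], [-87.97, 89.64], [11.32, 138.91], [-80.73, 260.73], [10.89, 115.49], [-147.41, 147.41]. Speed limits (degrees/s): [147.25, 147.25, 180, 180, 180, 180, 180].

## Interface

Orientations are given as [roll, pitch, yaw] about the fixed x, y, z axes, in that order (R = Rz(yaw) Ry(pitch) Rx(roll)).
In Python, from station import bot gives the robot as it stands.
- The arm moves only by the tool carry_out, never from a script. Its argument "steps" is a list of rows, each a list of 7 numbers: the shift along the tool's x, y, z scaled (see below), then the turn, a rotation vector about the tool's x, y, z scaled (see below), then the closure in counts, from 0 (fully open) to 255 (shut). A call has 1 to 12 rows; each row is the pose to reach, as a shift and turn from the pose commanded when the call began, along the tool's axes at that moment; what a row does not reach only later rows make up. The controller multiplies each number of a shift by 120 mm and each number of a turn by 60 degrees. A row lasts 1/8 s, in which the tool goes at most 62.5 mm and 10.7 degrees, less where a joint would pass 70% of its speed; a pose out of reach is approached as far as the arm can. A call with a number of a shift or a turn outside -1 to 1 is refused whole. A call with a gripper value outside its range is refused whole. The fingers move at their own pace and stop on an object; "grip_force" is the grip in N (left out, the last holds). Time passes only in rows, so rows that repeat a pose let the fingers close. It gives the time, the measured TCP pose, the force, the opening and the grip force at its end, in the units of the state.
- bot.get_obs(): the state, without advancing time (a new reading comes with each control period).
- bot.get_image(name): name is "scene" or "side" or "wrist"; returns the picture (480x640x3 uint8, blue, green, red); there is no depth.
- bot.camera_params(name): a dict with "K" (3x3 intrinsics, pixels), "k1" (the pictures are not rectified: a ray, as slopes to the right and down, at radius r is drawn at 1 + k1 r^2 times it, then the intrinsics apply), "xyz" and "rotation" of the camera in the world. Camera axes: x right, y down, z forward; pixel columns grow to the right and rows downward; lengths in mm; the calibration is good to about 2 mm. A picture is of the moment at which its call begins: read the wrist's pose just before it. camera_params takes no time and is no camera call; for the wrist camera it gives the pose at the moment of the call.
- bot.hand_in(): hands the job in; it is judged then, once.
The state is a dict: "time_s": time; "qpos": joint angles; "qd": joint speeds; "joint_efforts": joint torques, N m; "eef_pos": TCP position; "tcp_rot": TCP orientation; "force": force on the tool from outside, world axes, zero at the start; "ft_torque": the same for the moment, N m; "gripper_width": finger opening in mm; "grip_force": force on a finger pad.
Only numpy, scipy, OpenCV 4.12 (cv2) and the standard library are available. Lean on these libraries where they do the work, as an engineer would, in place of code of your own. Each camera call takes 0.05 s, during which the arm holds its last target. There are 200 camera calls.

## Working session

There is one attempt and no reset: what is moved stays moved. The work goes in short steps, Python scripts to look and compute and a tool call to move; the robot and the scene stay as the last step left them, time stands still between calls to the robot, and variables do not carry over. Pictures are saved under pics/ and viewed, at most 10 in all, crops included, and the job is handed in when it is done.

Besides the shell and the picture viewer there is one more tool, called in YAML: its name, and indented under it one key for each argument. carry_out: Moves the arm, as the interface text tells. Shifts and turns lie within -1 to 1; 1 stands for 120 mm of shift or 60 degrees of turn. Its arguments: {"type":"object","properties":{"steps":{"type":"array","items":{"type":"array","items":{"type":"number"}}},"grip_force":{"type":"number"}},"required":["steps"]}

```bash
mkdir -p pics; ls; python3 - <<'E'
from station import bot
import cv2
o=bot.get_obs();print(o)
for n in("scene","side"):
    cv2.imwrite(f"pics/{n}0.png",bot.get_image(n));print(n,bot.camera_params(n))
E
```

```text
pics
{'time_s': 0.0, 'qpos': array([ 88.53246061,  28.75254797, -24.4528711 ,  88.89265537,
        12.65176948,  65.21857017, -12.05102315]), 'qd': array([ 0.15433497, -0.02932971, -0.01376193, -0.00524068, -0.04463432,
       -0.0516846 , -0.100863  ]), 'joint_efforts': array([-6.10990155e-04, -5.69508934e+01, -5.81573680e+00, -2.80943120e+01,
        1.07612243e-02,  1.20426505e-02, -1.13128749e-05]), 'eef_pos': array([ 184.87461856, -622.40340788,  216.86383254]), 'tcp_rot': array([-1.79889815e+02, -2.61608884e-03,  1.65493855e+01]), 'force': array([ 0.57958885,  0.19131203, -0.39996023]), 'ft_torque': array([-0.0316488 ,  0.01759441, -0.03827089]), 'grip_force': 0.0, 'gripper_width': 85.56058696702749}
scene {'K': array([[604.48370185,   0.        , 314.1725576 ],
       [  0.        , 604.48370185, 240.22604656],
       [  0.        ,   0.        ,   1.        ]]), 'k1': -0.029789873424764506, 'xyz': array([-535.92827111, 1251.01821531,  821.11968068]), 'rotation': array([-115.48280067,    0.60596721, -136.22812963])}
side {'K': array([[470.27229743,   0.        , 313.59912632],
       [  0.        , 470.27229743, 234.98540916],
       [  0.        ,   0.        ,   1.        ]]), 'k1': -0.00711218159584758, 'xyz': array([ 295.79138268, -722.41671721,  723.660303  ]), 'rotation': array([-126.93526352,   -1.30239477,  -13.97277842])}
```

View pics/scene0.png

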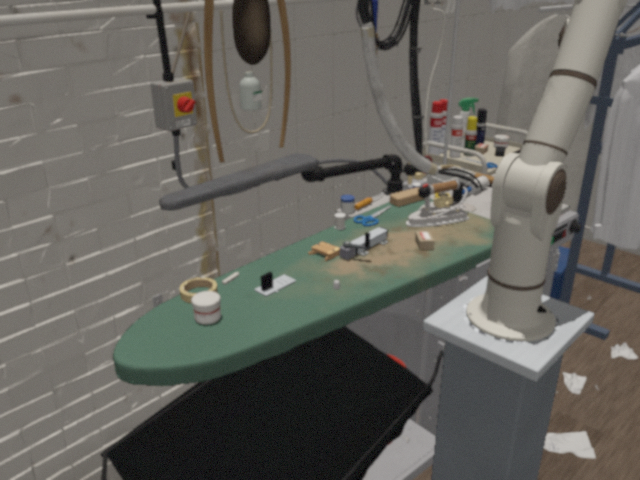

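View pics/side0.png

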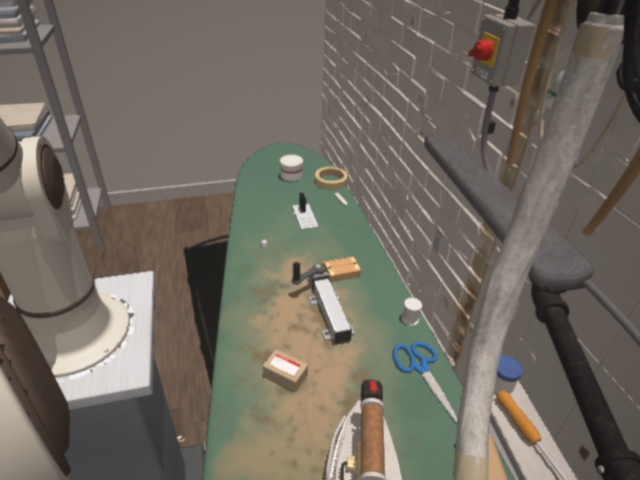

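The side view shows the gauge (sleeve from about (340,335) to (320,285)), the lever post at (297,270), the holder at (343,268), and the template at (305,215) with its fin at (303,203). I'll convert these to rough world positions, then look with the wrist camera.

```bash
cat > h.py <<'E'
import numpy as np, cv2
from scipy.spatial.transform import Rotation as R
from station import bot
def cam(n):
    p=bot.camera_params(n); return p['K'],p['k1'],np.array(p['xyz']),R.from_euler('xyz',p['rotation'],degrees=True).as_matrix()
def pix2w(c,uv,z):
    K,k1,t,M=c
    d=np.array([(uv[0]-K[0,2])/K[0,0],(uv[1]-K[1,2])/K[1,1]]); s=d.copy()
    for _ in range(20): s=d/(1+k1*(s@s))
    r=M@np.array([s[0],s[1],1.]); return t+r*(z-t[2])/r[2]
def w2pix(c,P):
    K,k1,t,M=c; q=(np.atleast_2d(P)-t)@M; s=q[:,:2]/q[:,2:]
    s=s*(1+k1*(s**2).sum(1,keepdims=True)); return s*[K[0,0],K[1,1]]+[K[0,2],K[1,2]]
def rows(dP,yaw=0.):
    "world shift (mm) -> tool-frame units"
    o=bot.get_obs(); M=R.from_euler('xyz',o['tcp_rot'],degrees=True).as_matrix()
    return np.round(M.T@np.array(dP)/120,4)
E
python3 - <<'E'
from h import *
c=cam('side')
for n,uv,z in [('mouth',(316,283),36),('rear',(338,335),36),('post top',(297,264),89),('holder',(343,268),22),('fin top',(303,196),50),('tmpl',(305,218),6),('thimble',(264,244),10),('reel',(411,312),23),('stay',(341,199),4),('jar',(291,165),40),('tape',(331,178),25),('box',(285,370),33)]:
    print(n,pix2w(c,uv,z).round())
print(c[2:],cam('wrist'), bot.get_obs()['eef_pos'])
E
```

```text
mouth [496.  -6.  36.]
rear [ 501. -155.   36.]
post top [456.   4.  89.]
holder [572.  44.  22.]
fin top [541. 318.  50.]
tmpl [538. 278.   6.]
thimble [413. 185.  10.]
reel [ 668. -119.   23.]
stay [660. 352.   4.]
jar [549. 511.  40.]
tape [654. 437.  25.]
box [ 388. -209.   33.]
(array([ 295.79138268, -722.41671721,  723.660303  ]), array([[ 0.97015986, -0.12746665,  0.20625736],
       [-0.2413985 , -0.58751842,  0.77236576],
       [ 0.02272912, -0.79910847, -0.60075705]])) (array([[360.33705131,   0.        , 321.66013371],
       [  0.        , 360.33705131, 236.0770617 ],
       [  0.        ,   0.        ,   1.        ]]), 0.008528813179829335, array([ 253.68623069, -602.28845171,  372.43916348]), array([[ 0.28442192, -0.91896357, -0.27314855],
       [-0.95869516, -0.27346016, -0.07825044],
       [-0.00278594,  0.28412233, -0.95878399]])) [ 184.90201363 -622.50021182  216.97694694]
```

carry_out:
  steps:
    - [0.25, -0.27, -0.11, 0, 0, -0.11, 0]
    - [0.5, -0.55, -0.22, 0, 0, -0.22, 0]
    - [0.76, -0.82, -0.33, 0, 0, -0.333, 0]
    - [0.76, -0.82, -0.33, 0, 0, -0.333, 0]

```text
time_s: 0.6
eef_pos: [247.8, -499.8, 258.8]
tcp_rot: [179.9, -0.0, 36.9]
force: [-0.7, -1.1, -0.6]
gripper_width: 85.0
grip_force: 0.0
```

```bash
python3 -c "
from station import bot
o=bot.get_obs();print(o['time_s'],o['qpos'].round(),o['eef_pos'].round(),o['tcp_rot'].round(1))"
```

```text
0.6 [ 87.  18. -33. 100.  10.  66.  -1.] [ 248. -500.  259.] [179.9  -0.   36.9]
```

carry_out:
  steps:
    - [0.33, -0.14, 0, 0, 0, -0.11, 0]
    - [0.66, -0.28, 0, 0, 0, -0.22, 0]
    - [0.98, -0.41, 0, 0, 0, -0.333, 0]
    - [0.98, -0.41, 0, 0, 0, -0.333, 0]

```text
time_s: 1.1
eef_pos: [311.4, -390.8, 257.4]
tcp_rot: [-180.0, -0.0, 56.8]
force: [0.2, -1.3, 0.3]
gripper_width: 85.4
grip_force: 0.0
```

carry_out:
  steps:
    - [0.33, -0.14, 0, 0, 0, -0.11, 0]
    - [0.66, -0.28, 0, 0, 0, -0.22, 0]
    - [0.98, -0.28, 0, 0, 0, -0.333, 0]
    - [0.98, -0.28, 0, 0, 0, -0.333, 0]

```text
time_s: 1.6
eef_pos: [347.6, -275.5, 257.7]
tcp_rot: [180.0, 0.0, 76.6]
force: [0.3, -0.5, 0.4]
gripper_width: 85.3
grip_force: 0.0
```

```bash
python3 -c "
from station import bot
o=bot.get_obs();print(o['time_s'],o['qpos'].round(),o['eef_pos'].round(),o['tcp_rot'].round(1))"
```

```text
1.6 [ 80.   6. -48. 114.   5.  62.  17.] [ 348. -276.  258.] [180.    0.   76.6]
```

carry_out:
  steps:
    - [0.33, 0.1, 0, 0, 0, -0.11, 0]
    - [0.66, 0.2, 0, 0, 0, -0.223, 0]
    - [0.97, 0.28, 0, 0, 0, -0.223, 0]
    - [0.97, 0.28, 0, 0, 0, -0.223, 0]

```text
time_s: 2.1
eef_pos: [407.6, -170.4, 257.6]
tcp_rot: [179.9, -0.0, 89.9]
force: [-1.0, -0.3, -0.3]
gripper_width: 85.2
grip_force: 0.0
```

carry_out:
  steps:
    - [0.33, 0.2, 0, 0, 0, 0, 0]
    - [0.66, 0.4, 0, 0, 0, 0, 0]
    - [1.0, 0.6, 0, 0, 0, 0, 0]
    - [1.0, 0.6, 0, 0, 0, 0, 0]

```text
time_s: 2.6
eef_pos: [480.2, -49.8, 257.5]
tcp_rot: [179.9, -0.1, 90.0]
force: [-0.2, 0.0, -0.4]
gripper_width: 85.3
grip_force: 0.0
```

carry_out:
  steps:
    - [0.33, 0.15, 0, 0, 0, 0, 0]
    - [0.66, 0.3, 0, 0, 0, 0, 0]
    - [1.0, 0.45, 0, 0, 0, 0, 0]
    - [1.0, 0.45, 0, 0, 0, 0, 0]
    - [1.0, 0.45, 0, 0, 0, 0, 0]

```text
time_s: 3.22
eef_pos: [533.0, 65.5, 256.7]
tcp_rot: [-179.9, 0.1, 89.7]
force: [0.2, -1.4, -0.8]
gripper_width: 85.2
grip_force: 0.0
```

```bash
python3 - <<'E'
from h import *
o=bot.get_obs();print(o['time_s'],o['qpos'].round(),o['eef_pos'].round(),o['tcp_rot'].round(1))
c=cam('wrist');im=bot.get_image('wrist');cv2.imwrite('pics/w1.png',im);np.save('w1.npy',np.array([c[2],*c[3]]))
E
```

```text
3.225 [ 36.  22. -58. 102.  20.  67. -28.] [533.  65. 257.] [-1.799e+02  1.000e-01  8.970e+01]
```

View pics/w1.png

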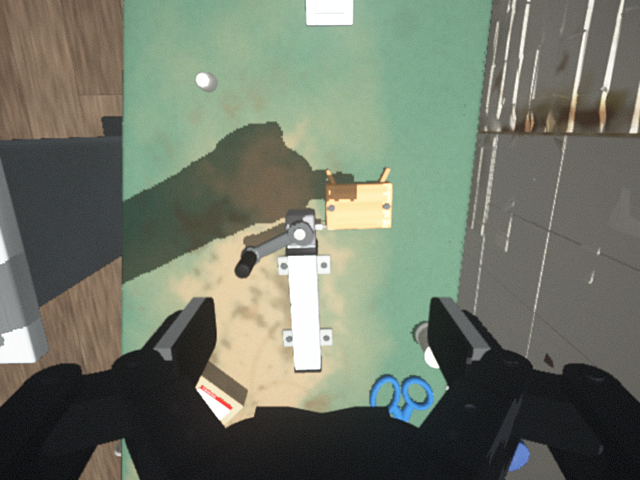

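The wrist view shows the sleeve from (307,372) to (301,250), the pivot at about (300,234), the post at (244,270), the holder top from (325,183) to (392,229), and the template's trailing part at the top edge. I'll enlarge the region to measure it precisely.

```bash
python3 - <<'E'
import cv2
im=cv2.imread('pics/w1.png')[160:384,225:405]
cv2.imwrite('pics/w1c.png',cv2.resize(im,None,fx=2.65,fy=2.65,interpolation=cv2.INTER_CUBIC))
E
```

```text
(no output)
```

View pics/w1c.png

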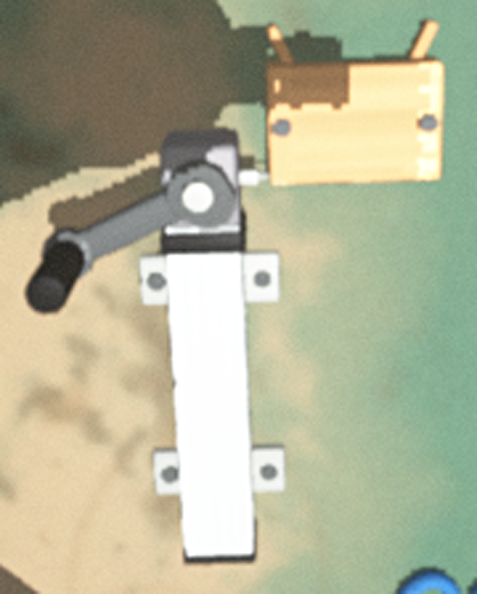

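carry_out:
  steps:
    - [0.33, 0, 0, 0, 0, 0, 0]
    - [0.66, 0, 0, 0, 0, 0, 0]
    - [1.0, 0, 0, 0, 0, 0, 0]
    - [1.0, 0, 0, 0, 0, 0, 0]
    - [1.0, 0, 0, 0, 0, 0, 0]

```text
time_s: 3.9
eef_pos: [533.8, 185.8, 257.2]
tcp_rot: [-180.0, 0.1, 89.7]
force: [-0.4, -0.2, 0.1]
gripper_width: 85.3
grip_force: 0.0
```

```bash
python3 - <<'E'
from h import *
o=bot.get_obs();print(o['time_s'],o['qpos'].round(),o['eef_pos'].round(),o['tcp_rot'].round(1))
c=cam('wrist');im=bot.get_image('wrist');cv2.imwrite('pics/w2.png',im);np.save('w2.npy',np.array([c[2],*c[3]]))
E
```

```text
3.9 [ 22.  26. -57.  98.  23.  69. -42.] [534. 186. 257.] [-1.80e+02  1.00e-01  8.97e+01]
```

View pics/w2.png

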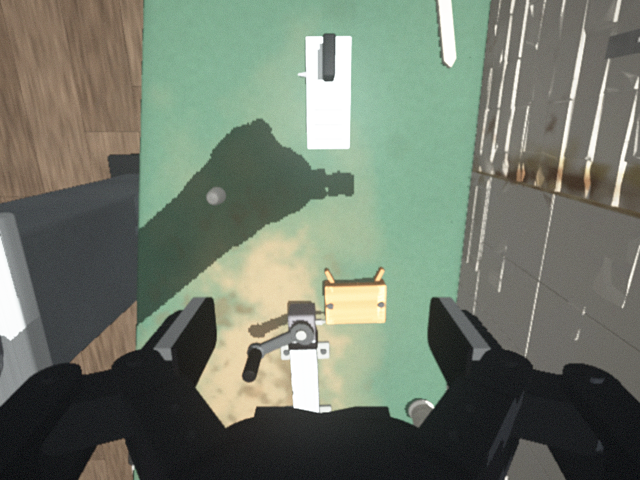

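The crop shows the holder-top corners, the sleeve edges, the pivot cap and the post top. In w2 the template corners are (306,36), (352,36), (350,149) and (306,149), with the tooth at (298,74) and the fin at about (329,57). I'll convert these and check them against the known sizes.

```bash
cat >> h.py <<'E'
def saved(n):
    K,k1,_,_=cam('wrist'); a=np.load(n+'.npy'); return K,k1,a[0],a[1:]
E
python3 - <<'E'
from h import *
c=saved('w1'); f=lambda x,y,z:pix2w(c,(225+(x+.5)/2.65-.5,160+(y+.5)/2.65-.5),z)[:2].round(1)
H=[f(*p,22) for p in[(266,62),(443,60),(441,180),(270,184)]];print('holder',H)
S=[f(*p,36) for p in[(168,253),(243,251),(254,555),(186,556)]];print('sleeve',S)
print('screws',f(281,127,22),f(428,122,22))
print('post',f(47,292,89),'pivot',f(198,197,50),f(198,197,60))
print('pointer',f(266,177,22), 'headfront',f(163,137,38),f(238,135,38))
d=saved('w2'); g=lambda u,v,z:pix2w(d,(u,v),z)[:2].round(1)
print('tmpl',[g(*p,6) for p in[(306,36),(352,36),(350,149),(306,149)]],'tooth',g(298,74,3))
print('fin',[g(*p,50) for p in[(323,34),(335,34),(334,80),(323,80)]])
print('w2: holder',[g(*p,22) for p in[(325,287),(386,283),(386,322),(325,325)]],'post',g(249,375,89),'pivot',g(301,335,50))
im=cv2.imread('pics/w2.png')
cv2.imwrite('pics/w2c.png',cv2.resize(im[20:180,240:400],None,fx=3.7,fy=3.7,interpolation=cv2.INTER_CUBIC))
E
```

```text
holder [array([535.7,  81.8]), array([607.9,  82.2]), array([609.6,  31.5]), array([537.3,  30.2])]
sleeve [array([494.5,   4.4]), array([525.8,   5.1]), array([ 529.4, -143.3]), array([ 498. , -143.7])]
screws [541.9  54.8] [603.   56.5]
post [455.5   8.5] pivot [508.5  32.7] [509.2  35.7]
pointer [535.6  33.3] headfront [494.3  54.4] [524.3  55. ]
tmpl [array([518.2, 347.7]), array([564.5, 347.5]), array([564.5, 236.8]), array([516.2, 237.1])] tooth [509.1 313.1]
fin [array([535.1, 339.6]), array([545.9, 339.5]), array([545.2, 301.5]), array([535. , 301.6])]
w2: holder [array([536.4,  79.3]), array([608.2,  84.1]), array([610.5,  32.6]), array([536.3,  28.9])] post [455.3   9.3] pivot [508.6  32.6]
```

View pics/w2c.png

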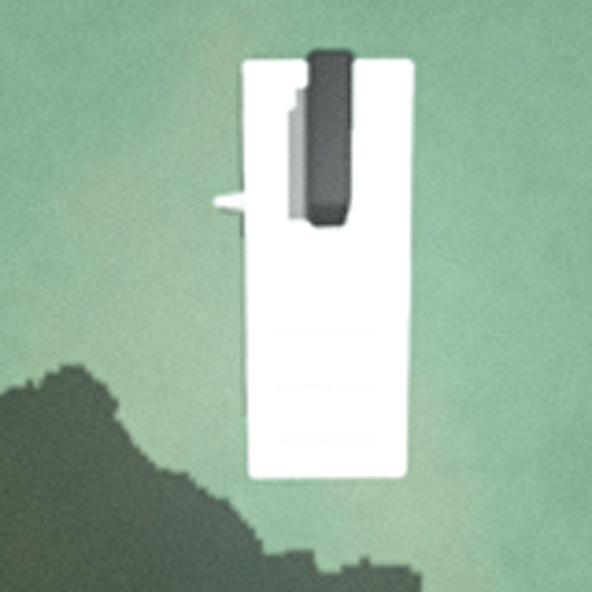

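carry_out:
  steps:
    - [0.33, 0.02, 0.33, 0, 0, 0, 0]
    - [0.66, 0.04, 0.66, 0, 0, 0, 0]
    - [1.0, 0.055, 1.0, 0, 0, 0, 0]
    - [1.0, 0.055, 1.0, 0, 0, 0, 0]
    - [1.0, 0.055, 1.0, 0, 0, 0, 0]
    - [1.0, 0.055, 1.0, 0, 0, 0, 0]

```text
time_s: 4.7
eef_pos: [542.0, 306.3, 138.6]
tcp_rot: [179.9, 0.0, 89.7]
force: [0.6, -0.0, 0.3]
gripper_width: 85.4
grip_force: 0.0
```

```bash
python3 - <<'E'
from h import *
o=bot.get_obs();print(o['eef_pos'].round(1),o['tcp_rot'].round(1));print(rows(np.array([541,322,32])-o['eef_pos']))
E
```

```text
[542.  306.3 138.6] [179.9   0.   89.7]
[ 0.1312 -0.011   0.8886]
```

carry_out:
  steps:
    - [0.13, -0.008, 0.2, 0, 0, 0, 0]
    - [0.13, -0.008, 0.4, 0, 0, 0, 0]
    - [0.13, -0.008, 0.6, 0, 0, 0, 60]
    - [0.13, -0.008, 0.8, 0, 0, 0, 60]
    - [0.13, -0.008, 0.885, 0, 0, 0, 60]
    - [0.13, -0.008, 0.885, 0, 0, 0, 60]
    - [0.13, -0.008, 0.885, 0, 0, 0, 255]
    - [0.13, -0.008, 0.885, 0, 0, 0, 255]
    - [0.13, -0.008, 0.885, 0, 0, 0, 255]
    - [0.13, -0.008, 0.885, 0, 0, 0, 255]
    - [0.13, -0.008, 0.885, 0, 0, 0, 255]
    - [0.13, -0.008, 0.885, 0, 0, 0, 255]
  grip_force: 25

```text
time_s: 6.2
eef_pos: [540.1, 324.2, 32.0]
tcp_rot: [179.9, -0.0, 89.9]
force: [1.7, 0.3, 4.2]
gripper_width: 11.3
grip_force: 27.1
```

```bash
python3 - <<'E'
from h import *
for i in range(1):
 o=bot.get_obs();print(o['eef_pos'].round(1),o['tcp_rot'].round(2),o['force'],o['gripper_width'],o['grip_force']);print(rows(np.array([570.,200,32])-o['eef_pos']))
E
```

```text
[540.1 324.2  32. ] [ 1.7991e+02 -3.0000e-02  8.9850e+01] [1.72312654 0.25389474 4.23399792] 11.26445090483103 27.124079167842865
[-1.0347e+00  2.5160e-01 -6.0000e-04]
```

carry_out:
  steps:
    - [-0.15, 0.06, 0, 0, 0, -0.01, 255]
    - [-0.3, 0.13, 0, 0, 0, -0.025, 255]
    - [-0.5, 0.2, 0, 0, 0, -0.025, 255]
    - [-0.7, 0.25, 0, 0, 0, -0.025, 255]
    - [-0.85, 0.25, 0, 0, 0, -0.025, 255]
    - [-1.0, 0.25, 0, 0, 0, -0.025, 255]
    - [-1.0, 0.25, 0, 0, 0, -0.025, 255]
    - [-1.0, 0.25, 0, 0, 0, -0.025, 255]

```text
time_s: 7.2
eef_pos: [569.0, 201.5, 31.5]
tcp_rot: [-180.0, 0.2, 91.3]
force: [-0.8, -3.0, 8.0]
gripper_width: 10.9
grip_force: 27.5
```

```bash
python3 - <<'E'
from h import *
o=bot.get_obs();print(o['time_s'],o['eef_pos'].round(1),o['tcp_rot'].round(2),o['force'],o['gripper_width'],o['grip_force'])
c=cam('wrist');im=bot.get_image('wrist');np.save('w3.npy',np.array([c[2],*c[3]]))
cv2.imwrite('pics/w3.png',im)
E
```

```text
7.2 [569.  201.5  31.5] [-179.98    0.18   91.3 ] [-0.75055995 -3.02170392  7.97367864] 10.909899484298268 27.455922067165375
```

View pics/w3.png

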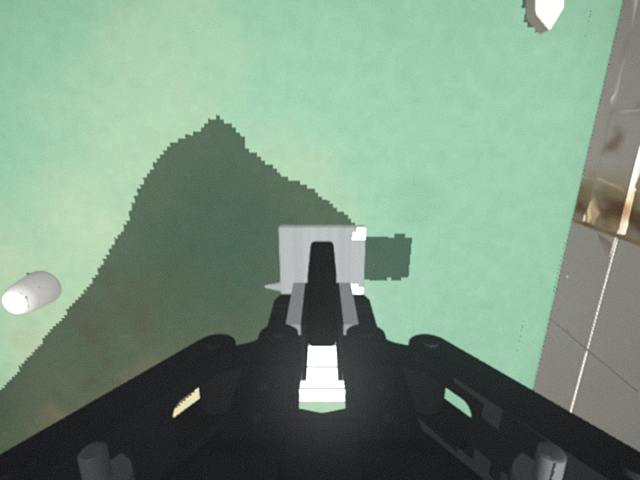

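The template is held, its tail edge spans (279,226) to (365,226), and the tooth is at (264,287). I'll check the world pose.

```bash
python3 - <<'E'
from h import *
d=saved('w3'); g=lambda u,v,z:pix2w(d,(u,v),z)[:2].round(1)
print(g(279,226,6),g(365.5,226,6),'tooth',g(264,287,3),'fin',g(310,242,50),g(334,242,50))
E
```

```text
[545.6 225.1] [590.5 226.1] tooth [536.5 189. ] fin [563.  230.7] [572.6 230.9]
```

carry_out:
  steps:
    - [-0.08, 0.003, -0.005, 0, 0, 0, 255]
    - [-0.16, 0.003, -0.005, 0, 0, 0, 255]
    - [-0.24, 0.003, -0.005, 0, 0, 0, 255]
    - [-0.32, 0.003, -0.005, 0, 0, 0, 255]
    - [-0.4, 0.003, -0.005, 0, 0, 0, 255]
    - [-0.48, 0.003, -0.005, 0, 0, 0, 255]
    - [-0.48, 0.003, -0.005, 0, 0, 0, 255]

```text
time_s: 8.12
eef_pos: [570.9, 144.0, 31.7]
tcp_rot: [-180.0, 0.1, 91.3]
force: [0.2, -1.8, 2.2]
gripper_width: 10.9
grip_force: 27.0
```

carry_out:
  steps:
    - [-0.04, 0, 0, 0, 0, 0, 255]
    - [-0.08, 0, 0, 0, 0, 0, 255]
    - [-0.11, 0, 0, 0, 0, 0, 255]
    - [-0.13, 0, 0, 0, 0, 0, 255]
    - [-0.145, 0, 0, 0, 0, 0, 255]
    - [-0.155, 0, 0, 0, 0, 0, 255]
    - [-0.155, 0, 0, 0, 0, 0, 255]

```text
time_s: 9.0
eef_pos: [571.2, 127.5, 31.8]
tcp_rot: [-180.0, 0.0, 91.4]
force: [-0.3, 0.4, 0.6]
gripper_width: 10.9
grip_force: 26.7
```

carry_out:
  steps:
    - [-0.015, 0, 0, 0, 0, 0, 255]
    - [-0.025, 0, 0, 0, 0, 0, 255]
    - [-0.035, 0, 0, 0, 0, 0, 255]
    - [-0.035, 0, 0, 0, 0, 0, 255]

```text
time_s: 9.5
eef_pos: [571.0, 126.3, 32.4]
tcp_rot: [180.0, -0.2, 91.5]
force: [-1.9, 5.7, 1.7]
gripper_width: 11.0
grip_force: 26.8
```

carry_out:
  steps:
    - [-0.015, 0, 0, 0, 0, 0, 255]
    - [-0.03, 0, 0, 0, 0, 0, 255]
    - [-0.03, 0, 0, 0, 0, 0, 255]

```text
time_s: 9.88
eef_pos: [571.0, 125.9, 33.1]
tcp_rot: [179.9, -0.4, 91.6]
force: [-3.1, 11.5, 3.7]
gripper_width: 10.9
grip_force: 27.1
```

carry_out:
  steps:
    - [0.03, 0, 0, 0, 0, 0, 255]
    - [0.055, 0, 0, 0, 0, 0, 255]
    - [0.055, 0, 0, 0, 0, 0, 180]
    - [0.055, 0, 0, 0, 0, 0, 160]
    - [0.055, 0, 0, 0, 0, 0, 150]
    - [0.055, 0, 0, 0, 0, 0, 150]
    - [0.055, 0, 0, 0, 0, 0, 150]

```text
time_s: 10.75
eef_pos: [571.3, 126.4, 31.9]
tcp_rot: [180.0, 0.0, 91.4]
force: [-0.4, -0.0, 0.1]
gripper_width: 35.5
grip_force: 0.0
```

carry_out:
  steps:
    - [0.0, 0, -0.2, 0, 0, 0, 150]
    - [0.0, 0, -0.45, 0, 0, 0, 150]
    - [0.0, 0, -0.75, 0, 0, 0, 150]
    - [0.0, 0, -1, 0, 0, 0, 150]
    - [0.0, 0, -1, 0, 0, 0, 150]
    - [0.0, 0, -1, 0, 0, 0, 150]

```text
time_s: 11.5
eef_pos: [571.1, 126.3, 152.5]
tcp_rot: [180.0, 0.0, 91.4]
force: [-0.5, -0.2, 0.6]
gripper_width: 35.2
grip_force: 0.0
```

```bash
python3 - <<'E'
from h import *
o=bot.get_obs();print(o['time_s'],o['eef_pos'].round(1),o['tcp_rot'].round(2),o['gripper_width'])
print(rows(np.array([455.5,8.5,150])-o['eef_pos']))
c=cam('wrist');im=bot.get_image('wrist');np.save('w4.npy',np.array([c[2],*c[3]]))
cv2.imwrite('pics/w4.png',im)
E
```

```text
11.5 [571.1 126.3 152.5] [1.7997e+02 3.0000e-02 9.1370e+01] 35.21484679435322
[-0.9585 -0.9867  0.0204]
```

View pics/w4.png

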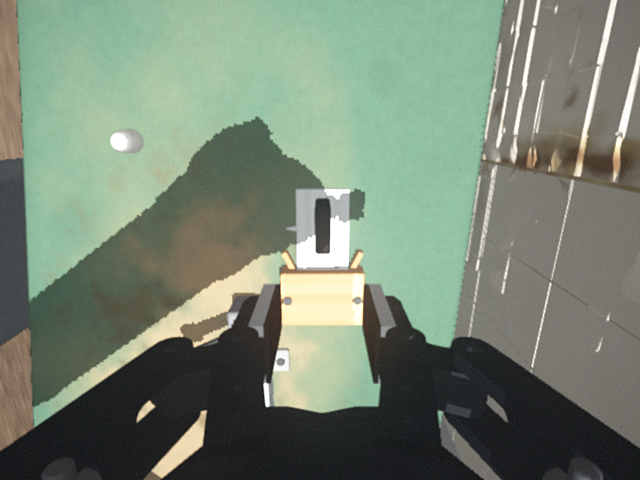

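The template sits in the holder. The tooth tip is at about (287,229), the tail edge runs from (296,189) to (350,189), and the holder's front edge is at v≈269.

```bash
python3 - <<'E'
from h import *
d=saved('w4'); g=lambda u,v,z:pix2w(d,(u,v),z)[:2].round(1)
print('tail',g(296,189,6),g(350,189,6),'tooth',g(287,229,3),'holder front',g(281,269,22),g(363,269,22))
im=cv2.imread('pics/w4.png')
E
```

```text
tail [548.4 150. ] [593.8 151. ] tooth [540.4 114.1] holder front [537.   83.9] [606.7  85.6]
```

carry_out:
  steps:
    - [-0.25, -0.25, 0, 0, 0, 0, 150]
    - [-0.5, -0.5, 0, 0, 0, 0, 150]
    - [-0.75, -0.75, 0, 0, 0, 0, 150]
    - [-0.96, -0.98, 0.02, 0, 0, 0, 130]
    - [-0.96, -0.98, 0.02, 0, 0, 0, 130]
    - [-0.96, -0.98, 0.02, 0, 0, 0, 130]

```text
time_s: 12.3
eef_pos: [456.7, 8.8, 149.4]
tcp_rot: [180.0, -0.0, 91.3]
force: [0.7, 0.3, 0.6]
gripper_width: 41.4
grip_force: 0.0
```

```bash
python3 - <<'E'
from h import *
o=bot.get_obs();print(o['time_s'],o['qpos'].round(),o['eef_pos'].round(1),o['tcp_rot'].round(2),o['gripper_width'])
print(rows(np.array([455.5,8.5,70])-o['eef_pos']))
c=cam('wrist');im=bot.get_image('wrist');np.save('w5.npy',np.array([c[2],*c[3]]))
cv2.imwrite('pics/w5.png',im)
E
```

```text
12.3 [ 46.  22. -59. 119.  24.  52. -25.] [456.7   8.8 149.4] [ 1.7999e+02 -3.0000e-02  9.1350e+01] 41.41863440083586
[-0.003  -0.0102  0.662 ]
```

View pics/w5.png

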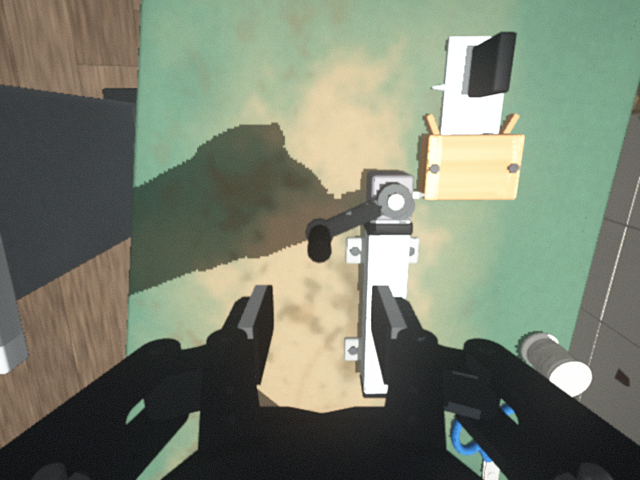

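w5 shows the post top at (319,250), the pivot at (396,202), the pointer tip at (424,196) and the tooth tip at (432,87).

```bash
python3 - <<'E'
from h import *
d=saved('w5'); g=lambda u,v,z:pix2w(d,(u,v),z)[:2].round(1)
print('tooth',g(432,87,3),'ptr',g(424,196,22),'post',g(319,250,89),g(319,231,50),'pivot',g(396,202,50),'holder',g(428,135,22),g(524,136,22),g(519,199,22),g(425,199,22),'sleeve',g(362,235,36),g(411,235,36),g(363,395,36),g(407,395,36))
im=cv2.imread('pics/w5.png')[60:260,300:460]
cv2.imwrite('pics/w5c.png',cv2.resize(im,None,fx=3,fy=3,interpolation=cv2.INTER_CUBIC))
E
```

```text
tooth [539.4 114.6] ptr [536.6  32.5] post [454.4   8.1] [454.1   9.6] pivot [508.8  32.5] holder [534.8  78.9] [607.1  79.7] [612.   31.7] [537.6  30.1] sleeve [487.6   3.2] [525.6   4.1] [ 496.5 -145.4] [ 535.8 -144.5]
```

View pics/w5c.png

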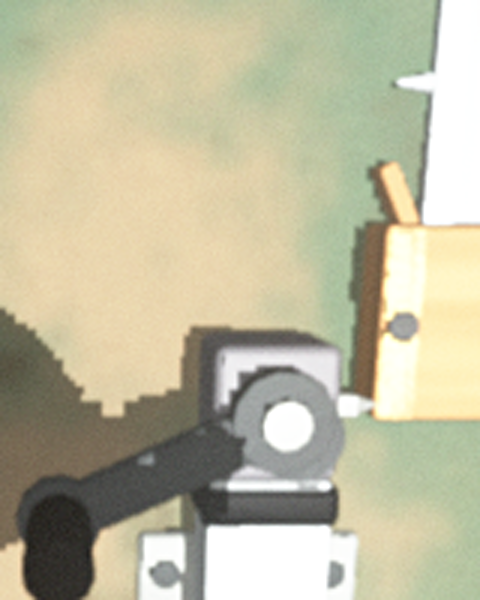

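carry_out:
  steps:
    - [0, -0.012, 0.16, 0, 0, 0, 130]
    - [0, -0.012, 0.33, 0, 0, 0, 130]
    - [0, -0.012, 0.5, 0, 0, 0, 130]
    - [0, -0.012, 0.66, 0, 0, 0, 130]
    - [0, -0.012, 0.66, 0, 0, 0, 130]
    - [0, -0.012, 0.66, 0, 0, 0, 255]
    - [0, -0.012, 0.66, 0, 0, 0, 255]
    - [0, -0.012, 0.66, 0, 0, 0, 255]
    - [0, -0.012, 0.66, 0, 0, 0, 255]
    - [0, -0.012, 0.66, 0, 0, 0, 255]
  grip_force: 30

```text
time_s: 13.6
eef_pos: [455.3, 8.7, 70.9]
tcp_rot: [179.9, 0.0, 91.4]
force: [-2.5, 0.8, 6.6]
gripper_width: 13.1
grip_force: 29.6
```

carry_out:
  steps:
    - [0.06, -0.01, 0, 0, 0, 0, 255]
    - [0.12, -0.0175, 0, 0, 0, 0, 255]
    - [0.2, -0.0175, 0, 0, 0, 0, 255]
    - [0.3, -0.0175, 0, 0, 0, 0, 255]
    - [0.4, -0.0175, 0, 0, 0, 0, 255]
    - [0.5, -0.0175, 0, 0, 0, 0, 255]
    - [0.58, -0.0175, 0, 0, 0, 0, 255]
    - [0.64, -0.0175, 0, 0, 0, 0, 255]
    - [0.67, -0.0175, 0, 0, 0, 0, 255]
    - [0.67, -0.0175, 0, 0, 0, 0, 255]

```text
time_s: 14.85
eef_pos: [451.9, 89.5, 70.9]
tcp_rot: [179.9, 0.0, 91.4]
force: [2.4, -1.5, 7.5]
gripper_width: 13.3
grip_force: 29.6
```

```bash
python3 - <<'E'
from h import *
o=bot.get_obs();print(o['time_s'],o['eef_pos'].round(1),o['tcp_rot'].round(2),o['force'].round(1),o['gripper_width'])
c=cam('wrist');im=bot.get_image('wrist');np.save('w6.npy',np.array([c[2],*c[3]]))
cv2.imwrite('pics/w6.png',im)
P={'ptr':(536,114,22),'tooth':(540,114.5,3),'pivot':(506.6,113.8,50)}
for k,v in P.items(): print(k,w2pix(c,v).round(1))
u,v=w2pix(c,P['ptr'])[0].round().astype(int)
print(u,v); g=cv2.cvtColor(im,cv2.COLOR_BGR2GRAY)
for r in range(v-26,v+26,2): print(r,' '.join('%3d'%x for x in g[r,u-40:u+44:3]))
hsv=cv2.cvtColor(im,cv2.COLOR_BGR2HSV); print()
for r in range(v-26,v+26,2): print(r,' '.join('%3d'%x for x in hsv[r,u-40:u+44:3,1]))
E
```

```text
14.85 [451.9  89.5  70.9] [1.799e+02 1.000e-02 9.139e+01] [ 2.4 -1.5  7.5] 13.315119876190842
ptr [[468.1 218.4]]
tooth [[462.7 210.6]]
pivot [[431.8 230.5]]
468 218
192  92  94  92  90 138 185 191 183 186 189 190 189 183 188 186 191 175 151 255 255 255 255 255 255 255 171 170 145
194  91  91  87  93  91 115 179 191 192 193 191 190 188 187 193 189 164 175 255 255 255 255 255 255 255 169 173 122
196  99  95  92  95  99  93 104 166 189 189 193 188 189 187 190 188 160 196 255 255 255 255 255 255 255 171 172 103
198 145 145 143 141 147 148 144 146 169 190 190 190 191 191 190 190 154 219 255 255 255 255 255 255 255 176 174  84
200 189 191 190 195 196 195 195 200 180 188 191 188 192 191 193 188 144 236 255 255 255 255 255 255 219 178 176  81
202 222 219 219 221 217 219 221 226 199 187 186 186 189 185 189 192 127 245 255 255 255 255 255 255 204 173 176  66
204 237 233 234 231 232 231 229 228 202 185 189 192 188 189 191 193 127 252 255 255 255 255 255 255 200 177 180  61
206 201 210 234 232 230 229 228 230 196 190 192 194 189 189 154 158 142 255 255 255 255 255 255 255 173 176 178  60
208  8
[... 4398 characters left out ...]
   0
232   1   1   1   1   1   8  10   8  10  25  37  35  39  41  40  10   0   0   0   0   1   1   1   0   0   0   0   0
234   1   1   1   1   2   5   7   7   7  11  41  40  38  40  35   4   0   0   0   0   1   1   1   0   0   0   0   0
236   1   1   1   2   1   3   7  12   8  10  38  38  40  39  40   9   0   0   0   0   1   0   0   0   0   0   0   0
238   1   1   1   2   2   9   5  12  12  10  40  39  40  42  33  12   0   0   0   0   1   1   0   0   0   0   0   0
240   1   1   1   2   2   8   8  10   8   5  47  39  36  40  38   2   0   0   0   0   1   0   0   0   0   0   0   0
242   2   2   2   1   4   8   8   5   3  12  79  41  37  39  34   8   0   0   0   0   0   0   0   0   0   0   0   0
```

```bash
python3 - <<'E'
from h import *
d=saved('w6'); g=lambda u,v,z:pix2w(d,(u,v),z)[:2].round(1)
print('tooth',g(462,211,3),'ptr',g(465.5,222.7,22))
# pointer vertical centroid, lever hub
im=cv2.imread('pics/w6.png');G=cv2.cvtColor(im,cv2.COLOR_BGR2GRAY)
for r in range(198,300,4): print(r,' '.join('%3d'%x for x in G[r,370:476:4]))
E
```

```text
tooth [539.6 114.3] ptr [534.9 111.4]
198 210 213 107 105  90  78  83  91 129 126 138 137 139 142 146 141 143 142 148 144 151 186 190 189 189 190 191
202 210 211 104 108  83  82  83 183 229 227 226 225 224 221 222 217 219 221 221 221 217 187 186 188 188 189 188
206 207 214 107 106  79  81  85 196 237 236 237 236 202 203 204 198 234 231 232 228 229 184 192 194 188 154 161
210 211 120 106 112  78  81  87 193 237 237 180 135  84  62  71  77  80 197 227 230 224 184 181 232 255 255 255
214  99 102 105 102  77  76  93 196 239 184  98  65 113 158 163 157 152 157 147 229 219 187 186 183 178 191 232
218 103 103 106 100  79  81  97 201 171  96  59 152 165 157 162 163 156 159 154 143 213 171 190 180 186 180 126
222 100 105 107 100  76  83 102 201 121  65 135 157 157 160 161 156 157 156 155 157 147 253 244 240 212 185 120
226 105 101  97 103  83  78  95 204 104  78 159 160 152  95 133 221 226 146 155 158 151 251 228 182 183 184 129
230 107 105 102 103  80  77  82  63  78 135 158 158 156 188 255 254 254 255 156 157 157 173 183 182 181 175 145
234 106 106 110 101  66  64  94 124 144 152 153 150 11
[... 1149 characters left out ...]
 109 102 120 232 221 223 228
278 218 218 221 216 159 115 110  93 252 251 241 241 237 249 252 245 188 188 102 103 103 100 161 249 247 240 241
282 219 221 218 221 163 117 108  95 254 251 253 252 251 249 251 241 186 184 102 106 105 109 192 250 249 241 237
286 217 220 216 221 161 114 108  95 254 250 251 250 248 249 251 223 189 185  99 103 108 106 214 253 249 245 238
290 218 222 217 216 116 109 107  95 253 251 251 249 248 249 251 214 189 184 177 101 103 108 232 254 247 242 241
294 221 217 214 214 119 114 108  95 253 248 174 219 249 248 250 210 184 188 140 103 100 104 231 254 251 244 241
298 119 221 214 215 114 113 103  92 253 251 252 248 249 249 251 193 189 184 142  98 101 105 245 254 250 250 243
```

carry_out:
  steps:
    - [0.015, 0, 0, 0, 0, 0, 255]
    - [0.024, 0, 0, 0, 0, 0, 255]
    - [0.024, 0, 0, 0, 0, 0, 255]
    - [0.024, 0, 0, 0, 0, 0, 255]
    - [0.024, 0, 0, 0, 0, 0, 255]

```text
time_s: 15.52
eef_pos: [451.8, 91.8, 70.9]
tcp_rot: [179.9, 0.0, 91.3]
force: [0.6, -3.0, 6.5]
gripper_width: 13.4
grip_force: 29.7
```

```bash
cat > m.py <<'E'
from h import *
def look(n,P=(535,114,22),T=(540,114.3,3)):
    o=bot.get_obs();print(o['time_s'],o['eef_pos'].round(1),o['tcp_rot'].round(2),o['force'].round(1),o['gripper_width'])
    c=cam('wrist');im=bot.get_image('wrist');np.save(n+'.npy',np.array([c[2],*c[3]]));cv2.imwrite(f'pics/{n}.png',im)
    u,v=w2pix(c,P)[0].round().astype(int); print('pred ptr',w2pix(c,P).round(1),'tooth',w2pix(c,T).round(1))
    S=cv2.cvtColor(im,cv2.COLOR_BGR2HSV)[...,1]
    for r in range(v-18,v+20): print(r,u-24,' '.join('%2d'%x for x in S[r,u-24:u+16:2]))
E
python3 -c "
from m import *
look('w7')"
```

```text
15.525 [451.8  91.8  70.9] [1.7991e+02 3.0000e-02 9.1340e+01] [ 0.6 -3.   6.5] 13.375117091525714
pred ptr [[466.  222.1]] tooth [[462.3 214.5]]
204 442  3  2  3  3  2  7 31 43 42 43 41 41 40 40 42 41 39 12  8  0
205 442  3  2  3  3  3  6 32 39 39 40 38 41 41 35 39 37 37 15  7  0
206 442  3  4  4  3  3  9 29 44 41 39 41 40 38 39 40 36 41 14  6  0
207 442  4  2  3  2  7  5 35 43 39 43 40 43 39 39 37 41 35 10  6  0
208 442  3  2  4  4  6  5 38 39 37 35 39 39 40 40 38 39 37 10  3  0
209 442  2  3  3  3  4  4 34 38 39 41 38 37 42 39 40 39 31  4  3  0
210 442  2  3  4  3  6  4 39 38 40 37 42 42 41 40 33 26 13  6  4  0
211 442  3  3  3  3  4  5 37 38 38 40 44 42 34 23 13 11  5  8  3  0
212 442  6  1  3  2  7  7 39 34 42 41 27 22 14  4  7  2  4  2  2  0
213 442  1  4  4  3  8  3 40 37 38 32  5  4  2  0  0  2  1  1  1  0
214 442  7  4  2  2  7  9 42 39 42 23  0  0  0  0  0  0  0  0  1  0
215 442 19  2  4  3  3  7 39 40 39 36  2  2  0  0  0  0  0  0  0  0
216 442  8 11  4  7  6  9 39 42 44 39 26 16  3  3  0  0  0  0  0  0
217 442 14 10 14  6  7  8 20 31 41 39 44 36 30 16  3  3  2  1  1  0
218
[... 928 characters left out ...]
42 39 10  9  0  0  0
232 442  5 13 12  8 12  5 13 38 39 38 40 40 41 39 37  8  5  0  0  0
233 442  6 10  7 10  5  5 10 31 37 40 40 40 39 38 39 11  7  0  0  0
234 442  5  8 10 10  5  9 12 28 39 39 38 37 37 35 38  8  3  0  0  0
235 442  3  8 10  8 10 10  9 28 40 38 38 43 40 42 39  8  3  0  0  0
236 442  3  8  3  8  7 14 10 22 39 45 39 39 39 42 39 12  8  0  0  0
237 442  3 13  8 13 10  8 10 21 40 41 39 38 36 41 38  6  6  0  0  0
238 442  5 10 13 10 10 10  5 19 38 39 40 36 42 39 34  2  4  0  0  0
239 442  8 12 10 16  7 10 10 17 39 41 39 35 38 41 35  6  8  0  0  0
240 442  9  9  5 10 10  8  8 11 40 39 37 40 39 42 37  4  4  0  0  0
241 442  9 12 13 10  8  5  6 17 42 44 44 42 41 40 34  6  5  0  0  0
```

carry_out:
  steps:
    - [-0.045, 0.02, 0, 0, 0, 0, 255]
    - [-0.094, 0.048, 0, 0, 0, 0, 255]
    - [-0.134, 0.078, 0, 0, 0, 0, 255]
    - [-0.173, 0.111, 0, 0, 0, 0, 255]
    - [-0.173, 0.111, 0, 0, 0, 0, 255]
    - [-0.173, 0.111, 0, 0, 0, 0, 255]

```text
time_s: 16.32
eef_pos: [462.1, 70.9, 70.4]
tcp_rot: [-179.7, 0.2, 91.4]
force: [-8.8, -2.7, 16.4]
gripper_width: 13.4
grip_force: 31.4
```

```bash
python3 -c "
from m import *
look('w8')"
```

```text
16.325 [462.1  70.9  70.4] [-1.7974e+02  1.6000e-01  9.1410e+01] [-8.8 -2.7 16.4] 13.425334806597535
pred ptr [[454.2 186.3]] tooth [[451.6 181.2]]
168 430  6  6  5  7  3 30 39 37 37 39 38 39 41 41 40 36 40 41 18  8
169 430  3  3  3  3  5 31 43 43 41 41 37 41 44 38 40 38 40 41 13  4
170 430  2  2  2  4  8 23 44 44 44 42 41 40 39 42 38 40 39 43 18  6
171 430  2  1  2  6 10 30 41 43 42 41 43 39 41 39 41 39 38 35 14  7
172 430  2  3  2  4  4 35 40 39 43 40 40 39 41 42 41 41 42 40 10  4
173 430  3  2  2  3  7 31 42 40 42 43 39 41 43 38 40 42 42 36  8  3
174 430  2  3  3  4  5 36 41 42 38 42 37 38 38 42 45 40 42 37 10  4
175 430  1  2  2  3  4 36 41 41 40 41 38 39 40 39 41 43 41 32  4  3
176 430  2  1  2  5  4 44 37 38 44 40 39 40 42 42 44 39 37 21  9  3
177 430  2  3  3  7  4 40 44 40 41 41 39 44 39 43 31 26 17  6 10  2
178 430  2  2  3  7  5 37 38 41 38 41 42 39 35 27 14  7  7  7  6  2
179 430  2  2  2  6  5 42 43 39 39 44 34 22 13  9  3  3  2  2  2  1
180 430  5  2  1  5  4 39 40 41 39 35 15  4  2  2  1  1  1  0  1  0
181 430  7  2  2  5  5 43 41 42 39 44  9  0  0  0  0  0  0  1  0  1

[... 931 characters left out ...]
40 37 39 28  4  1  0
196 430  7  8  8 10 10 10  7  3 17 35 45 40 40 38 41 38 27  7  0  0
197 430  8 13 10  5  7 12 13  4 34 39 40 36 40 40 42 37 25 10  0  0
198 430 10 12  8  8  9  7 10 21 38 41 44 37 43 36 42 40 12  5  0  0
199 430  5 10  5 11 15 10  8 29 42 38 40 42 41 40 42 35 20 12  0  0
200 430  8  3 10  8  3 10 10 31 37 38 40 43 37 38 42 37 12  9  0  0
201 430  8 11  7 11  8 11  8 28 39 39 35 40 39 45 39 39 10  6  0  0
202 430  6 13  6 11  5  6 11 23 38 38 38 41 42 38 41 40 12  4  0  0
203 430 10  8  8 10  8  8 10 21 39 43 41 40 37 40 40 42 10  6  0  0
204 430 10 10 13  7  5  8  6 21 38 42 42 39 43 41 39 37  8  5  0  0
205 430  7  8  7  8  5 11  3 22 35 36 43 39 40 38 39 34  6  7  0  0
```

carry_out:
  steps:
    - [0, 0, 0, 0, 0, -0.12, 255]
    - [0, 0, 0, 0, 0, -0.24, 255]
    - [0, 0, 0, 0, 0, -0.35, 255]
    - [0, 0, 0, 0, 0, -0.35, 255]
  grip_force: 22

```text
time_s: 16.88
eef_pos: [464.9, 71.2, 70.7]
tcp_rot: [-180.0, 0.1, 112.4]
force: [-0.2, -3.4, 9.0]
gripper_width: 13.1
grip_force: 30.2
```

```bash
python3 -c "
from m import *
print(bot.get_obs()['qpos'].round())
look('w9')"
```

```text
[ 34.  33. -56. 120.  38.  47. -24.]
16.875 [464.9  71.2  70.7] [-1.7999e+02  5.0000e-02  1.1242e+02] [-0.2 -3.4  9. ] 13.074969464693515
pred ptr [[460.3 234.7]] tooth [[456.4 228.8]]
217 436  6  9  7 11  6  5  8  2  3  7 22 41 43 39 35 37 39 37 36 32
218 436 12  8  6  9  9 12 10  7  2  5 32 39 40 40 38 37 38 38 39 25
219 436 11 17  8  6 11  6  9 10  3  1 38 40 39 38 39 40 39 38 37 20
220 436  9 16  8  9 12  9 11  6  6 11 39 36 42 37 38 36 38 40 36 10
221 436  8  9 15  6  9  6  8 10  7 20 38 40 36 37 38 39 37 41 31 11
222 436  7 12  9 12 11  9 11  8  5 30 40 41 40 40 40 40 39 40 22 11
223 436  4  5 11  8  9 11 11  8 10 35 37 37 37 38 43 38 40 40 18  5
224 436  0  7  8  6  8 12 10 11 15 40 38 37 36 36 36 40 37 37 12 11
225 436  0  3 10  9 12 13 11  9 18 37 40 41 36 37 38 37 37 35 14  7
226 436  0  1  6  9  8 15  9  8 14 33 39 40 41 41 40 36 40 24  9  2
227 436  1  1  5  9 14 11 12 10 12 18 14 20 32 36 35 42 40 19  5  0
228 436  1  0  3 12 11  6  8  9  9 12  3  4  4 16 14 23 32  9 10  0
229 436  1  0  0  7 11  8 13  8 10  8  2  0  0  2  3  7 13 11  8  0
230 436  1  1  0 12 11  8  6 11
[... 968 characters left out ...]
 6  5  0  0  0  0  0
245 436  8  9  9  5  6  9  6  9 11 34 38 37 19 10  3  0  0  0  0  0
246 436 11  8  8  6  8  8 12  5 14 37 39 40  9  2  2  0  0  0  0  0
247 436 11 11  8  9  9 10  9  7 21 37 40 32  4  6  0  0  0  0  0  0
248 436  6  8  8 12  6  8  8  9 33 39 40 34  5  6  0  0  0  0  0  0
249 436  8  3  8  9  8 11  9 20 40 38 37 22  5  3  0  0  0  0  0  0
250 436  6  8  9  3  8  6  4 28 38 42 37 11  6  0  0  0  0  0  0  0
251 436  9 10  9  9  8  6 18 34 38 38 41  4  8  0  0  0  0  0  0  0
252 436  5  7  4  6  6  9 28 43 39 39 28  7  3  0  0  0  0  0  0  0
253 436  8  7  6  5 11 23 40 35 38 41 17  5  3  0  0  0  0  0  0  0
254 436 11 10  3 10 15 35 39 40 39 36 11  5  0  0  0  0  0  0  0  0
```

carry_out:
  steps:
    - [-0.022, 0.01, 0, 0, 0, -0.05, 255]
    - [-0.045, 0.022, 0, 0, 0, -0.1, 255]
    - [-0.067, 0.034, 0, 0, 0, -0.15, 255]
    - [-0.087, 0.048, 0, 0, 0, -0.2, 255]
    - [-0.107, 0.062, 0, 0, 0, -0.25, 255]
    - [-0.127, 0.078, 0, 0, 0, -0.3, 255]
    - [-0.146, 0.095, 0, 0, 0, -0.35, 255]
    - [-0.164, 0.112, 0, 0, 0, -0.4, 255]
    - [-0.164, 0.112, 0, 0, 0, -0.4, 255]

```text
time_s: 18.05
eef_pos: [485.6, 57.9, 70.8]
tcp_rot: [180.0, 0.1, 136.4]
force: [1.4, -3.2, 7.4]
gripper_width: 13.0
grip_force: 30.0
```

```bash
python3 -c "
from m import *
print(bot.get_obs()['qpos'].round())
look('w10')"
```

```text
[ 38.  38. -60. 117.  43.  51.  -1.]
18.05 [485.6  57.9  70.8] [1.7998e+02 9.0000e-02 1.3636e+02] [ 1.4 -3.2  7.4] 12.957734395445335
pred ptr [[447.2 250.8]] tooth [[442.5 246.3]]
233 423  8  2  9  6  6  9 12  0  0  3 15  9 10 12 10 15 18 37 39 37
234 423 13  9  5  6  9  6  4  0  0  7 10 12  9  9 10  7 15 38 36 39
235 423  8 11 11  3  9 11  0  0  0  5 11 12 13 16 16 10 14 39 37 35
236 423  8  6  5 11  8  8  4  0  1 11 10  9 10  9 13 10 14 40 38 35
237 423 11 13  9 11 11 11  6  0  2 12  9  7  7 12  7  7 13 38 37 36
238 423  5 11 11  9 11  9  8  3  8 10  9  9 10 10  7  7 21 39 33 37
239 423  8  9  8  8  6 11  5  3  9 11  7  9 10 10 11 13 24 40 36 39
240 423  6  6 11 11  6  6  1  7  9  9 10  6  7  4  6  9 26 34 37 36
241 423 11 11 11  9  3  6  7 10  9  7 11 11  9  9 12 13 33 35 37 34
242 423  7  4 10  5  5  4 12 11  7  9  9  9  9  7 12  9 36 38 36 38
243 423 11 17  2  6  7  8 10  7 10 10 10 11 11 11 13 15 36 38 36 31
244 423 11  3  8  5  6  9 11  7  8  7  6 10  7 10  9 22 39 38 36 24
245 423 11 10  0  5 11  6  6  6 10 10 13  9 11  7 13 29 36 34 33 11
246 423 10  2  5  7  9  7  6  6  7 
[... 964 characters left out ...]
 0  0  0  0  0  0  0
261 423 39 38 38 35 37 36 37 37 35 24  6  6  0  0  0  0  0  0  0  0
262 423 39 38 37 37 40 35 37 38 32 10  9  3  0  0  0  0  0  0  0  0
263 423 36 37 34 37 42 38 38 36 15  8  6  0  0  0  0  0  0  0  0  0
264 423 37 38 36 38 37 36 37 27  8  6  0  0  0  0  0  0  0  0  0  0
265 423 38 38 37 35 39 40 34  8  6  3  0  0  0  0  0  0  0  0  0  0
266 423 38 38 34 39 40 37 24  3  4  0  0  0  0  0  0  0  0  0  0  0
267 423 37 37 36 38 38 33  8  3  3  0  0  0  0  0  0  0  0  0  0  0
268 423 37 35 38 40 34 17  2  6  0  0  0  0  0  0  0  0  0  0  0  0
269 423 37 35 40 37 31  5  4  2  0  0  0  0  0  0  0  0  0  0  0  0
270 423 39 36 37 36  3  3  8  0  0  0  0  0  0  0  0  0  0  0  0  0
```

carry_out:
  steps:
    - [-0.022, 0.011, 0, 0, 0, -0.05, 255]
    - [-0.045, 0.022, 0, 0, 0, -0.1, 255]
    - [-0.067, 0.034, 0, 0, 0, -0.15, 255]
    - [-0.088, 0.047, 0, 0, 0, -0.2, 255]
    - [-0.108, 0.062, 0, 0, 0, -0.25, 255]
    - [-0.128, 0.077, 0, 0, 0, -0.3, 255]
    - [-0.15, 0.096, 0, 0, 0, -0.35, 255]
    - [-0.172, 0.116, 0, 0, 0, -0.4, 255]
    - [-0.172, 0.116, 0, 0, 0, -0.4, 255]

```text
time_s: 19.23
eef_pos: [508.9, 53.9, 70.5]
tcp_rot: [-179.9, -0.0, 160.4]
force: [-1.7, -2.6, 8.3]
gripper_width: 13.1
grip_force: 31.0
```

```bash
python3 - <<'E'
from m import *
o=bot.get_obs();print(o['time_s'],o['qpos'].round(),o['eef_pos'].round(1),o['tcp_rot'].round(2),o['force'].round(1))
c=cam('wrist');im=bot.get_image('wrist');cv2.imwrite('pics/w11.png',im);np.save('w11.npy',np.array([c[2],*c[3]]))
for n in('w6','w7','w8','w9','w10','w11'):
    d=saved(n);im=cv2.imread(f'pics/{n}.png').min(2)
    k,_,st,ce=cv2.connectedComponentsWithStats((im>215).astype(np.uint8))
    p=w2pix(d,(507,114,55))[0]
    i=min((i for i in range(1,k) if 100<st[i,4]<900),key=lambda i:np.hypot(*(ce[i]-p)),default=None)
    print(n,p.round(),i and (ce[i].round(1),st[i]),*( [pix2w(d,ce[i],z)[:2].round(1) for z in(45,50,55,60)] if i else []))
E
```

```text
19.225 [ 40.  43. -64. 114.  48.  55.  21.] [508.9  53.9  70.5] [-1.7992e+02 -2.0000e-02  1.6038e+02] [-1.7 -2.6  8.3]
w6 [436. 233.] (array([431. , 236.7]), array([420, 226,  23,  22, 389], dtype=int32)) [508.2 109.1] [506.5 110.5] [504.9 112. ] [503.3 113.4]
w7 [435. 237.] (array([431. , 236.7]), array([420, 226,  23,  22, 392], dtype=int32)) [508.1 111.4] [506.5 112.8] [504.9 114.3] [503.2 115.7]
w8 [420. 195.] (array([415. , 202.6]), array([404, 192,  23,  23, 423], dtype=int32)) [507.8 108.6] [506.5 109.5] [505.2 110.5] [503.9 111.5]
w9 [435. 233.] (array([430.6, 231.9]), array([419, 222,  23,  22, 370], dtype=int32)) [508.9 112.2] [506.9 112.9] [504.9 113.6] [502.9 114.3]
w10 [434. 234.] (array([435.2, 228.8]), array([424, 221,  18,  21, 144], dtype=int32)) [509.5 116.3] [507.3 116.1] [505.2 115.8] [503.1 115.6]
w11 [435. 237.] (array([277.6, 284.3]), array([264, 276,  34,  18, 216], dtype=int32)) [508.4  28.3] [506.5  29.6] [504.6  31. ] [502.7  32.4]
```

carry_out:
  steps:
    - [0, 0, 0, 0, 0, 0.15, 255]
    - [0, 0, 0, 0, 0, 0.3, 255]
    - [0, 0, 0, 0, 0, 0.45, 255]
    - [0, 0, 0, 0, 0, 0.5, 255]
    - [0, 0, 0, 0, 0, 0.5, 255]

```text
time_s: 19.9
eef_pos: [509.3, 53.7, 70.5]
tcp_rot: [-180.0, 0.1, 130.4]
force: [1.6, -2.8, 3.7]
gripper_width: 13.4
grip_force: 31.2
```

```bash
python3 - <<'E'
from m import *
look('w12')
d=saved('w12');im=cv2.imread('pics/w12.png').min(2)
k,_,st,ce=cv2.connectedComponentsWithStats((im>215).astype(np.uint8))
p=w2pix(d,(507,114,50))[0];print(p)
for i in range(1,k):
    if 100<st[i,4]<900 and np.hypot(*(ce[i]-p))<60: print(ce[i],st[i],pix2w(d,ce[i],50)[:2])
E
```

```text
19.9 [509.3  53.7  70.5] [-1.7996e+02  7.0000e-02  1.3036e+02] [ 1.6 -2.8  3.7] 13.363841681109076
pred ptr [[424.4 207.7]] tooth [[422.2 206.1]]
190 400  4  3  6  5 10  8  8 11 10  9  9 11  7  7 11 23 38 37 35 37
191 400  7 11 10  9 10 10 11 14 12 10  9  9 11 11 12 32 36 36 38 37
192 400 14 10 10 10 10 13  8  8  8 10 13 12  9 11 17 35 35 35 36 36
193 400  7 10  4  8 12 10 10 10  9  9  7 10 11  8 22 35 39 34 35 35
194 400  7  8 10 10  7 11 10 11 13  6 11  4  7  8 33 37 39 37 36 37
195 400 10  7  8  6  8  6 10  8 12  6 12 12 12 14 38 35 37 34 38 38
196 400  8 11 10  8  6  8 13 13  7  9  9 13 12 12 36 34 36 35 35 37
197 400  8  8 10  8  8 11  9 12 10  8  9  9  2  3 38 36 37 36 36 35
198 400  9  8  8  7 10  7 12 10 10  8  7  9  5  3 32 39 36 39 38 35
199 400  8 10  4 10 13 10  8 10  7 10  7  3  3  3 24 37 36 33 36 35
200 400  9  7  8 10  7  9  7  7 11 13  1  3  2  2 13 40 32 37 37 36
201 400  6  5  4 10 10 10  8  9 17 20  4  6  2  1  3 36 36 36 36 36
202 400  5  1  6  5  5 12 20 23 31 35 27 21 10  2  2 35 38 35 36 37
203 400  3  2  2  4  7 32 34 33 38 37 39 33 27 10  2 30 37 36 37 38
20
[... 1269 characters left out ...]
 6  0  0  0  0  0  0
223 400 29 38 36 35 35 37 37 38 37 36 38 20  9  1  0  0  0  0  0  0
224 400 31 39 39 36 36 38 36 38 37 37 34  8  8  0  0  0  0  0  0  0
225 400 29 37 39 41 36 37 38 38 36 35 21  6  1  0  0  0  0  0  0  0
226 400 26 38 35 39 35 36 34 35 38 36  5  1  0  0  0  0  0  0  0  0
227 400 38 41 38 38 37 40 37 35 36 25  2  2  0  0  0  0  0  0  0  0
[399.35898116 183.32451896]
[406.04605263 149.11403509] [381 134  56  39 456] [498.14811219 127.76643729]
[366.04888889 175.57777778] [357 161  18  27 225] [492.08838942 106.27035463]
[402.45894737 178.10947368] [391 166  24  25 475] [506.38939356 116.80050354]
[397.76865672 206.98507463] [390 202  18  12 134] [514.5588826  105.00085569]
```

```bash
python3 - <<'E'
from m import *
d=saved('w12')
print('ptr',pix2w(d,(428.5,203.3),22),'tooth',pix2w(d,(422.3,205),3))
E
```

```text
ptr [534.9324911  117.34727644  22.        ] tooth [539.56846736 114.85048304   3.        ]
```

carry_out:
  steps:
    - [-0.011, -0.004, 0, 0, 0, 0, 255]
    - [-0.022, -0.007, 0, 0, 0, 0, 255]
    - [-0.022, -0.007, 0, 0, 0, 0, 255]
    - [-0.022, -0.007, 0, 0, 0, 0, 255]

```text
time_s: 20.45
eef_pos: [510.3, 51.4, 70.4]
tcp_rot: [-180.0, -0.0, 130.4]
force: [-0.2, -3.0, 4.8]
gripper_width: 12.9
grip_force: 31.4
```

```bash
python3 - <<'E'
from m import *
look('w13')
d=saved('w13');im=cv2.imread('pics/w13.png').min(2)
k,_,st,ce=cv2.connectedComponentsWithStats((im>215).astype(np.uint8))
p=w2pix(d,(507,114,50))[0];print(p)
for i in range(1,k):
    if 300<st[i,4]<600 and np.hypot(*(ce[i]-p))<60: print(ce[i],st[i],pix2w(d,ce[i],50)[:2])
E
```

```text
20.45 [510.3  51.4  70.4] [-180.     -0.    130.38] [-0.2 -3.   4.8] 12.906335190474133
pred ptr [[425.8 203.8]] tooth [[423.4 202.5]]
186 402  0  0  0  2 10 11  6  8  6 11 10 11 11 12 23 38 37 36 39 36
187 402  0  0  3  8  8 14  8  9 11  7 10 10 10  8 31 40 38 39 41 39
188 402  2  3  8  9 10  8 11  9 10 10  7 11  9 15 34 38 38 39 39 39
189 402  4  4  8 10 10  4 10  9 10 10  7 12 10 21 35 36 37 36 34 36
190 402  9 10  7  8 10  8 11  9 13 10  9 11 12 28 35 35 36 39 37 37
191 402  9  9 10 12  7 10  6 10 11  9  8 12  8 36 34 36 38 36 40 35
192 402  7 10  7  5  8  7  8 11 11 11  8  7 19 37 39 36 34 35 35 36
193 402  8 11 10 10 12  7 13 12  8 12  8  8 26 38 36 35 38 38 35 37
194 402  3 11  9 10 14  9 13 11 12 11 16  8 31 37 36 36 36 35 34 34
195 402  8  6 10 10  8 13  9 10 12  8 10  7 34 36 35 37 37 39 37 35
196 402  7  4  7  4 13  7  8  7  5 10  2  3 28 37 38 37 37 35 35 33
197 402  7  5  7  7  7 10 11 10  9  7  3  2 16 37 38 36 36 34 37 33
198 402 10  7  7  9  4  8 10  8  7  3  3  2  5 36 37 36 36 35 37 35
199 402  6  7  9  9  9 10  9 11  2  2  3  2  2 33 36 37 37 36 40 38
200 402  2  6
[... 1102 characters left out ...]
4 39 34 38 36 34 29 10  3  0  0  0  0  0
217 402 27 40 38 37 31 35 37 36 36 36 36 34 18  8  0  0  0  0  0  0
218 402 36 39 31 38 35 36 35 35 35 36 35 31  7  4  0  0  0  0  0  0
219 402 26 39 35 36 36 41 37 34 38 37 33 20  8  0  0  0  0  0  0  0
220 402 32 39 39 36 36 37 36 35 36 37 33  7  2  0  0  0  0  0  0  0
221 402 26 37 40 39 38 33 37 39 37 42 21  7  0  0  0  0  0  0  0  0
222 402 39 34 41 37 37 38 38 37 37 36  7  4  0  0  0  0  0  0  0  0
223 402 40 34 37 37 34 38 37 38 41 20  5  0  0  0  0  0  0  0  0  0
[400.91906146 178.48653457]
[404.57882883 147.55855856] [380 132  55  40 444] [498.16902974 125.64801316]
[400.89121339 176.71757322] [389 165  25  25 478] [506.3955748  114.60738292]
```

carry_out:
  steps:
    - [-0.011, 0.007, 0, 0, 0, 0, 255]
    - [-0.011, 0.007, 0, 0, 0, 0, 255]
    - [-0.011, 0.007, 0, 0, 0, 0, 255]
    - [-0.011, 0.007, 0, 0, 0, 0, 255]

```text
time_s: 21.0
eef_pos: [511.2, 51.1, 70.3]
tcp_rot: [-179.9, -0.0, 130.4]
force: [-2.3, -2.4, 6.3]
gripper_width: 13.0
grip_force: 31.5
```

```bash
python3 - <<'E'
from m import *
o=bot.get_obs();print(o['eef_pos'].round(1),o['force'].round(1))
d=cam('wrist');I=bot.get_image('wrist');cv2.imwrite('pics/w14.png',I);im=I.min(2)
k,_,st,ce=cv2.connectedComponentsWithStats((im>215).astype(np.uint8))
p=w2pix(d,(507,114,50))[0]
for i in range(1,k):
    if 450<st[i,4]<600 and np.hypot(*(ce[i]-p))<60: print(ce[i],st[i],pix2w(d,ce[i],50)[:2])
# lever edges: rows between hub and fingers, along lines across the lever at z=47, at several distances behind the pivot
g=cv2.cvtColor(I,cv2.COLOR_BGR2GRAY)
for s in (22,27,32,37,42):
    P=[(506.4+.024*s+t,113.3-s+.024*t,47) for t in range(-20,21,2)]
    q=w2pix(d,P).round().astype(int); print(s,q[0],q[-1],' '.join('%3d'%g[v,u] for u,v in q))
E
```

```text
[511.2  51.1  70.3] [-2.3 -2.4  6.3]
[399.77777778 175.67505241] [388 164  25  25 477] [506.40303527 114.26849174]
22 [337 186] [397 234] 118 120 124 110 139 155  73  85  83  83  86 171 176 115 115 119 113 118 121 142 152
27 [331 193] [391 241] 117 118 118 113 120 154 102  81  80  86  80  84  89  91 114 114 113 113 113 116 136
32 [325 201] [384 249] 122 119 119 113 130 150  79  79  80  85  88  87  84  87 112 108 111 116 126 124 152
37 [318 209] [378 256] 119 120 122 112 126 150  83  77  78  80  80  79  86  89 108 195 112 115 124 116 199
42 [312 216] [371 262] 123 119 118 111 139 152  93  74  79  82  81  82  79 129 203 203 110 115 122 105 238
```

```bash
python3 -c "
from station import bot
print(bot.hand_in())"
```

```text
the job is handed in; nothing more can be done
None
```

The job is handed in, with no verdict returned: the template is home and released, the lever is closed and still gripped, and by the last wrist-camera measurement the pointer is within about 1 mm of the tooth.

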